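# Wipe the ceramic chips off the microscope base plate

## Robot

A 6-joint arm with a two-finger parallel gripper is mounted at the origin on the work surface. World frame = base frame: x ahead of the robot, y to its left, z up, the work surface at z = 0. Lengths are in m, angles in rad, forces in N, time in s.
With the tool pointing down it reaches from about 0.375 to 0.975 m from the base axis. Payload 3.8 kg.
Tool frame: the origin (TCP) lies midway between the tips of the shut fingers; the grasp point (between the pads) lies 19 mm behind it; x points along the fingers, y is the direction in which the jaws open and shut, and the axes are right-handed (so a half turn about x gives the same grasp; the last joint's range is limited). The gripper opens to 88 mm and grips with 3 to 60 N. Pads are 18 mm wide; open, the fingers measure 123 mm over their backs; the gripper's body (75 mm by 187 mm) begins 45 mm behind the grasp point.
Start: joints at [1.153, 0.264, 1.604, -0, 1.274, -0.037], TCP at [0.251, 0.627, 0.203] pointing down, gripper open.
Joint ranges: [-2.63, 2.63], [-0.94, 2.18], [0.31, 2.57], [-1.31, 4.45], [0, 2.66], [-2.55, 2.55]. Speed limits (rad/s): [2.57, 2.57, 3.14, 3.14, 3.14, 3.14].

## Interface

Orientations are given as a rotation vector (axis times angle).
In Python, from cell import manip, inverse_kinematics, cams, order gives the robot as it stands. Calls block until the motion is done:
- manip.move_pose(position, orientation): joint-space move of the TCP to a pose.
- manip.move_linear(position, rate=0.15, rot=None): straight line of the TCP; rot=None keeps the orientation; rate is the mean speed in m/s.
- manip.set_joints(angles): joint-space move.
- manip.set_gripper(opening, force=None): finger opening in m; force is the grip in N (None keeps the last); returns when the fingers have stopped.
- manip.dwell(seconds).
- inverse_kinematics(position, orientation): joint angles nearest the present ones, or None.
- manip.state(): the state.
- cams.capture(name): name is "side" or "top" or "wrist"; returns a dict with "image" (400x640x3 uint8, blue, green, red), "z_map" (400x640 float32, m along the optical axis (not along the pixel's ray), 0 where there is no reading), "intrinsics" (3x3 intrinsics, pixels), "k1" (the pictures are not rectified: a ray, as slopes to the right and down, at radius r is drawn at 1 + k1 r^2 times it, then the intrinsics apply), "position" and "orientation" of the camera in the world; the wrist camera has in their place "T_tool_cam" (4x4, takes a point from camera to tool coordinates, whose origin is the TCP and whose axes are the tool frame's). Camera axes: x right, y down, z forward; pixel columns grow to the right and rows downward; lengths in m; the calibration is good to about 2 mm. A picture is of the moment at which its call begins: read the wrist's pose just before it.
A pose or a line that the arm cannot do raises manip.IKError and nothing moves.
- order.close_job(): hands the job in, once; it reports no verdict.
The state is a dict: "clock": time; "joint_pos": joint angles; "joint_velocities": joint speeds; "tau": joint torques, N m; "tool_pos": TCP position; "tcp_rot": TCP orientation; "contact_force": force on the tool from outside, world axes, zero at the start; "moment": the same for the moment, N m; "gripper_width": finger opening in m.
Only numpy, scipy, OpenCV 4.12 (cv2) and the standard library are available. Lean on these libraries where they do the work, as an engineer would, in place of code of your own. Each camera call takes 0.05 s, during which the arm holds its last target. There are 200 camera calls.

## Task

Pick up the scraper block and with it wipe all five loose white chips off the black base plate into the open steel tray beside it, without touching the chips with the gripper or arm. Then stand the scraper upright back on its cork mat and let go. Leave the small dish, the vial and the screwdriver where they are.

Things in the scene. Friction and masses are not known exactly. Their poses are not given: they have to be found in the camera images.
- plate: Black microscope base plate, fixed, 260 x 260 mm, a 12 mm slab on a narrower foot (200 mm along x, 180 mm along y); flat top 40 mm above the bench. Origin at the bench level under its centre; z up, axes along its sides, x away from the robot. A low aluminium bar (18 x 110 mm, 14 mm high, with two 12 mm screw heads on it) stands on it along the far (+x) edge, centred at x = 116 mm.
- tray: Open steel waste tray, fixed, 260 mm along x by 150 mm along y, 24 mm high, 3 mm walls and floor. It stands on the bench along the left or the right edge of the plate (either is possible), its near rim tucked 10 mm under the plate's overhang. Origin under its centre at bench level; axes as the plate's, centre 195 mm from the plate's centre.
- mat: Thin brown cork rest mat, fixed, 160 mm along x by 120 mm along y, 4 mm thick, on the bench on the other side of the plate from the tray. Origin under its centre at bench level; axes as the plate's.
- scraper: Scraper block: a grey plastic base 110 mm (its x) x 32 mm (its y), 24 mm high, with an upright aluminium grip 60 mm (x) x 22 mm (y) from 24 to 74 mm above the underside. Stands upright on the mat. Origin at the centre of its underside, z up. The two long faces of the base (normal along y) are the wiping faces.
- dish: Small blue open dish, 42 mm across, 22 mm high, loose on the plate near a far corner. Origin at the centre of its underside. To be left alone.
- vial: Small amber vial, 24 mm across, 40 mm high, loose on the plate near the other far corner. Origin at the centre of its underside. To be left alone.
- driver: Screwdriver, 150 mm long, lying on the bench just in front of the plate (robot side), roughly parallel to its edge. Origin about mid-length on the bench. To be left alone.
- chip0: Loose white ceramic chip, irregular flat, about 24 x 20 mm, 9 mm thick, lying on the plate. Origin at the centre of its underside. One of five alike.
- chip1: Loose white ceramic chip, irregular flat, about 24 x 20 mm, 9 mm thick, lying on the plate. Origin at the centre of its underside. One of five alike.
- chip2: Loose white ceramic chip, irregular flat, about 24 x 20 mm, 9 mm thick, lying on the plate. Origin at the centre of its underside. One of five alike.
- chip3: Loose white ceramic chip, irregular flat, about 24 x 20 mm, 9 mm thick, lying on the plate. Origin at the centre of its underside. One of five alike.
- chip4: Loose white ceramic chip, irregular flat, about 24 x 20 mm, 9 mm thick, lying on the plate. Origin at the centre of its underside. One of five alike.
Things that resemble listed ones, but are neither listed nor needed, are in the scene too. Leave any orange or turquoise look-alike of the scraper alone.

How it is judged:
By the outcome, as a careful person would: the job done as asked, in the order asked, and still so for the second after the job is handed in, with the robot touching nothing.
It also fails if it takes over 64 s, if anything falls off the work surface, if the arm or the gripper's body presses on something with over 40 N, if the wrist force passes 120 N, or if a joint passes its speed limit or range.

## Working session

There is one attempt and no reset: what is moved stays moved. The work goes in short steps, each a Python script; the robot and the scene stay as the last script left them, time stands still between calls to the robot, and variables do not carry over. Pictures are saved under pics/ and viewed, about 8 in all and at most 12, crops included, and the job is handed in when it is done.

```bash
mkdir -p pics; ls
cat > h.py <<'E'
import numpy as np, cv2
from scipy.spatial.transform import Rotation as R
from cell import manip, inverse_kinematics, cams, order
def campose(c, st=None):
    if 'T_tool_cam' in c:
        T=np.eye(4);T[:3,:3]=R.from_rotvec(st['tcp_rot']).as_matrix();T[:3,3]=st['tool_pos'];return T@np.array(c['T_tool_cam'])
    T=np.eye(4);o=np.array(c['orientation'],float)
    T[:3,:3]=o if o.shape==(3,3) else R.from_rotvec(o).as_matrix();T[:3,3]=c['position'];return T
def slopes(c,px):
    px=np.array(px,float).reshape(-1,1,2)
    return cv2.undistortPoints(px,np.array(c['intrinsics']),np.array([c['k1'],0,0,0,0.]))[:,0]
def at_z(c,T,px,z):
    s=slopes(c,px);d=np.c_[s,np.ones(len(s))]@T[:3,:3].T
    return T[:3,3]+d*((z-T[2,3])/d[:,2:])
def cloud(c,T):
    v,u=np.mgrid[0:400,0:640];s=slopes(c,np.c_[u.ravel(),v.ravel()]);z=np.asarray(c['z_map']).ravel()
    P=np.c_[s,np.ones(len(s))]*z[:,None]@T[:3,:3].T+T[:3,3];P[z==0]=np.nan
    return P.reshape(400,640,3)
E
python3 - <<'E'
from h import *
import pickle
for n in ['top','side']:
    c=cams.capture(n);T=campose(c);print(n,T.round(3),c['intrinsics'],c['k1'])
    pickle.dump((c,T),open(n+'.pkl','wb'));cv2.imwrite(f'pics/{n}0.png',cv2.resize(c['image'],(800,500)))
s=manip.state();print(s['clock'],s['tcp_rot'])
E
```

```text
pics
top [[-0.001 -0.996  0.094  0.459]
 [-0.999 -0.003 -0.04   0.066]
 [ 0.04  -0.094 -0.995  0.83 ]
 [ 0.     0.     0.     1.   ]] [[369.28647382   0.         313.05442576]
 [  0.         369.28647382 196.55382847]
 [  0.           0.           1.        ]] -0.00614944110480112
side [[ 0.99  -0.076  0.116  0.468]
 [-0.139 -0.58   0.803 -0.477]
 [ 0.006 -0.811 -0.585  0.42 ]
 [ 0.     0.     0.     1.   ]] [[382.84656629   0.         324.62363897]
 [  0.         382.84656629 204.35190811]
 [  0.           0.           1.        ]] -0.018924201787486
0.1 [ 0.2972252   1.55051386 -0.30035116]
```

View pics/top0.png

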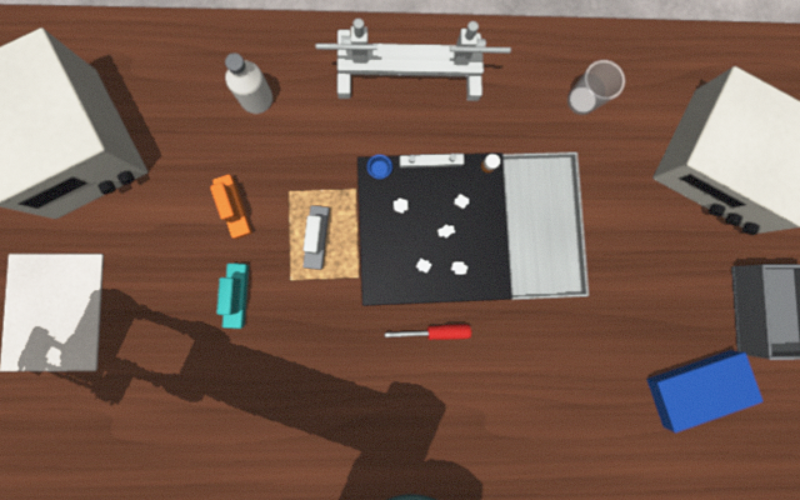

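View pics/side0.png

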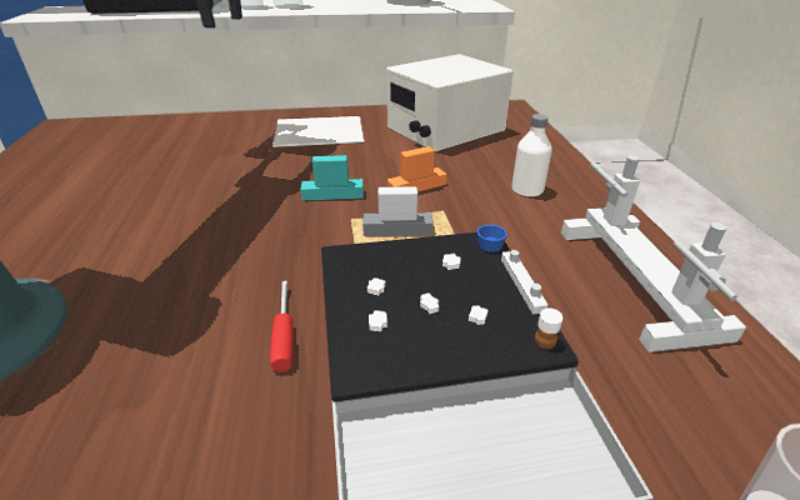

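The scraper candidates in the top picture are grey (316,237) on the cork mat, orange (230,206) and turquoise (232,295). The grey one fits: it has a grey base and an aluminium grip, and it stands on the mat. The tray is on the right (-y). The chips are at about (401,205), (462,201), (446,231), (424,266) and (459,268). I'll enlarge a crop to confirm.

Run:
```python
import pickle,cv2,numpy as np
from h import *
c,T=pickle.load(open('top.pkl','rb'))
im=c['image'];cv2.imwrite('pics/top_crop.png',cv2.resize(im[115:250,225:425],None,fx=4,fy=4,interpolation=cv2.INTER_CUBIC))
P=cloud(c,T)
# chips: white blobs on plate
hsv=cv2.cvtColor(im,cv2.COLOR_BGR2HSV)
m=((hsv[...,2]>170)&(hsv[...,1]<60)).astype(np.uint8)
n,l,st,ce=cv2.connectedComponentsWithStats(m)
for i in range(1,n):
    x,y=ce[i]
    if 225<x<475 and 115<y<250 and st[i,4]>15: print(st[i],ce[i].round(1),'depth',P[int(y),int(x)].round(3),'z.049',at_z(c,T,[ce[i]],.049)[0].round(4))
z=P[...,2]
for name,lo,hi,(u0,u1,v0,v1) in [('grip',.06,.1,(235,270,155,225)),('base',.02,.045,(235,270,155,225)),('plate',.03,.0445,(280,412,120,246))]:
    mm=np.zeros_like(z,bool);mm[v0:v1,u0:u1]=True;mm&=(z>lo)&(z<hi)
    q=P[mm];print(name,len(q),q.mean(0).round(4),np.median(q[:,2]).round(4),[np.round(a,4) for a in cv2.minAreaRect(q[:,:2].astype(np.float32)*1000)])
```

```text
[320 123  51  10 386] [344.9 127.5] depth [ 0.683 -0.033  0.054] z.049 [ 0.6837 -0.0354  0.049 ]
[388 123  12  12 104] [393.7 128.7] depth [ 0.675 -0.133  0.079] z.049 [ 0.6821 -0.1424  0.049 ]
[420 123  19   1  19] [429. 123.] depth [ 0.703 -0.23   0.024] z.049 [ 0.6957 -0.221   0.049 ]
[ 404  126   61  110 5758] [433.2 180.6] depth [ 0.576 -0.243  0.003] z.049 [ 0.5681 -0.2261  0.049 ]
[364 156  11  10  80] [369.  160.6] depth [ 0.612 -0.087  0.05 ] z.049 [ 0.6111 -0.087   0.049 ]
[315 159  11  11  97] [320.1 164. ] depth [0.603 0.019 0.049] z.049 [0.6029 0.0188 0.049 ]
[242 172  14  30 312] [249.  186.6] depth [0.551 0.168 0.077] z.049 [0.5536 0.1698 0.049 ]
[350 180  14  10  88] [356.5 184.5] depth [ 0.56  -0.058  0.046] z.049 [ 0.559  -0.0591  0.049 ]
[333 207  12  11  86] [338.5 212.2] depth [ 0.5   -0.019  0.05 ] z.049 [ 0.4996 -0.0199  0.049 ]
[361 210  13   9  94] [367.2 214. ] depth [ 0.496 -0.081  0.046] z.049 [ 0.4958 -0.0811  0.049 ]
[454 235  16   2  17] [461.9 235.9] depth [ 0.45  -0.305 -0.001] z.049 [ 0.449  -0.2848  0.049 ]
[411 237  13   2  20] [418.  237.6] depth [ 0.446 -0.202  0.011] z.049 [ 0.4455 -0.1895  0.049 ]
[431 236  17   2  20] [439.6 236.8] depth [ 0.448 -0.252  0.004] z.049 [ 0.4471 -0.2361  0.049 ]
grip 342 [0.5498 0.1638 0.077 ] 0.0778 [array([550.2701, 164.6084]), array([22.3744, 59.6265]), np.float64(83.7378)]
base 423 [0.5462 0.1613 0.0284] 0.0281 [array([550.7436, 164.6175]), array([ 31.9983, 110.3259]), np.float64(83.804)]
plate 12839 [ 0.5576 -0.0399  0.04  ] 0.04 [array([567.0521, -41.147 ]), array([260.2969, 260.4312]), np.float64(2.3358)]
```

View pics/top_crop.png

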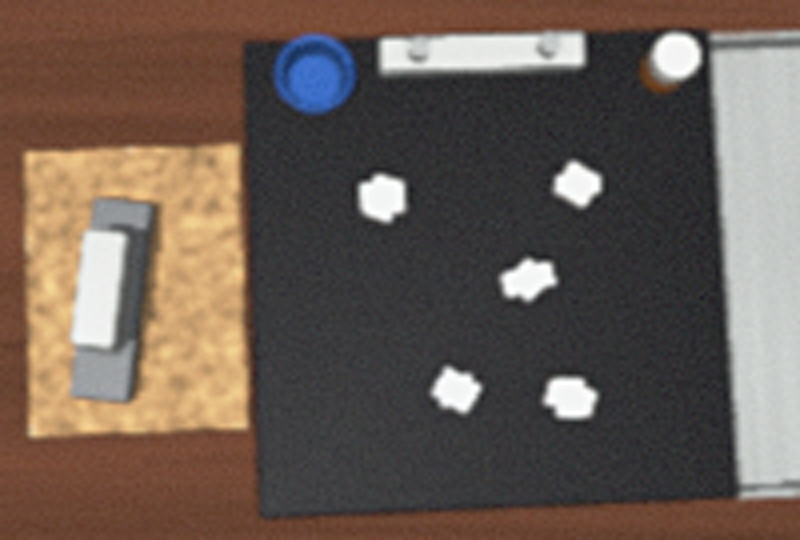

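The crop confirms the grey and aluminium block on the cork. Its measured base, 110 x 32 mm with the top at z = 28 mm, and its grip, 60 x 22 mm with the top at 78 mm, match the given sizes. Next I grasp it.

```bash
cat >> h.py <<'E'
PC=np.array([.5671,-.0411]);PYAW=np.deg2rad(2.34);SC=np.array([.5505,.1646]);SYAW=np.deg2rad(-6.2)
def p2w(x,y): c,s=np.cos(PYAW),np.sin(PYAW);return PC+[c*x-s*y,s*x+c*y]
def w2p(w): c,s=np.cos(PYAW),np.sin(PYAW);d=np.asarray(w)[:2]-PC;return np.array([c*d[0]+s*d[1],-s*d[0]+c*d[1]])
def rot(yaw,sg): 
    x=np.array([0,0,-1.]);y=sg*np.array([-np.sin(yaw),np.cos(yaw),0]);return R.from_matrix(np.c_[x,y,np.cross(x,y)]).as_rotvec()
def rep(t=''):
    s=manip.state();print(t,round(s['clock'],2),np.round(s['tool_pos'],4),'F',np.round(s['contact_force'],1),'w',round(s['gripper_width'],4))
E
python3 - <<'E'
from h import *
import pickle
c,T=pickle.load(open('top.pkl','rb'));P=cloud(c,T);z=P[...,2]
for n,(u0,u1,v0,v1),lo in [('dish',(288,318,122,146),.05),('vial',(380,405,120,140),.07)]:
    m=np.zeros_like(z,bool);m[v0:v1,u0:u1]=1;m&=(z>lo)&(z<.1);q=P[m];(a,b),r=cv2.minEnclosingCircle(q[:,:2].astype(np.float32));print(n,w2p((a,b)).round(3),round(r,4))
for w in [(.6111,-.087),(.6029,.0188),(.559,-.0591),(.4996,-.0199),(.4958,-.0811)]: print(w2p(w).round(3))
s=manip.state();print(R.from_rotvec(s['tcp_rot']).as_matrix().round(2))
for sg in (1,-1): 
    for yw,p in [(SYAW,[*SC,.035]),(PYAW,[*p2w(.014,.115),.073]),(PYAW,[*p2w(.014,-.14),.073]),(PYAW,[*p2w(-.07,-.14),.073])]:
        q=inverse_kinematics(p,rot(yw,sg));print(sg,None if q is None else np.round(q,2))
E
```

```text
dish [0.104 0.091] 0.0207
vial [ 0.103 -0.099] 0.0123
[ 0.042 -0.048]
[0.038 0.058]
[-0.009 -0.018]
[-0.067  0.024]
[-0.073 -0.037]
[[-0.    0.37  0.93]
 [-0.    0.93 -0.37]
 [-1.   -0.   -0.  ]]
1 [ 0.25  0.24  1.97 -0.    0.93 -1.22]
1 [ 0.09  0.2   1.93 -0.    1.01 -1.53]
1 [-0.34  0.26  1.86 -0.    1.02 -1.95]
1 [-0.4   0.12  2.03 -0.    0.99 -2.01]
-1 [ 0.25  0.24  1.97 -0.    0.93  1.93]
-1 [0.09 0.2  1.93 0.   1.01 1.62]
-1 [-0.34  0.26  1.86  0.    1.02  1.19]
-1 [-0.4   0.12  2.03  0.    0.99  1.13]
```

Run:
```python
from h import *
o=rot(SYAW,1)
manip.move_pose([*SC,.15],o); manip.set_gripper(.06); rep('above')
manip.move_linear([*SC,.035],rate=.12); rep('down')
manip.set_gripper(.0,force=45); rep('grip')
manip.move_linear([*SC,.135],rate=.12); rep('lift')
c=cams.capture('side'); cv2.imwrite('pics/side1.png',c['image'])
```

```text
above 2.67 [0.5505 0.1646 0.15  ] F [-0.3 -0.3  1.1] w 0.0601
down 3.78 [0.5514 0.1648 0.0359] F [0.6 0.5 0.4] w 0.0598
grip 4.45 [0.5506 0.1647 0.0351] F [-0.4  0.4  0.5] w 0.0212
lift 5.43 [0.5497 0.1644 0.1339] F [-1.3 -0.3 -3. ] w 0.0213
```

View pics/side1.png

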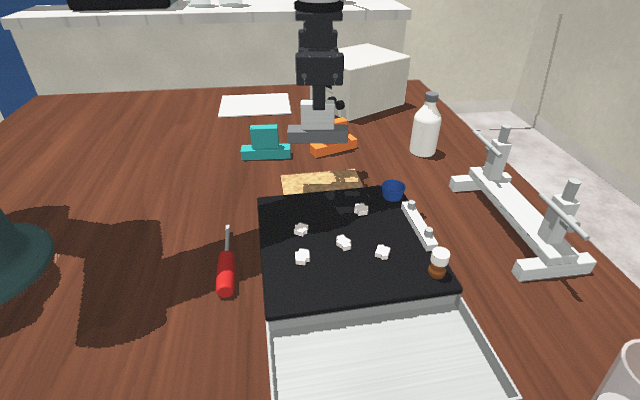

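The picture shows the scraper held level above the mat at about (318,125), and the orange and turquoise look-alikes are untouched. Next is the first wipe.

Run:
```python
from h import *
o=rot(PYAW,1);Z=.073
manip.move_pose([*p2w(.014,.118),.125],o); rep('pre')
manip.move_linear([*p2w(.014,.118),Z],rate=.08); rep('down')
manip.move_linear([*p2w(.014,.0),Z],rate=.09); rep('mid')
manip.move_linear([*p2w(.014,-.138),Z],rate=.09); rep('end')
manip.move_linear([*p2w(.014,-.138),.135],rate=.15); rep('up')
manip.move_pose([*p2w(-.068,.11),.135],o)
c=cams.capture('top'); cv2.imwrite('pics/top2.png',cv2.resize(c['image'][100:270,210:490],None,fx=2.8,fy=2.8)); rep()
```

```text
pre 5.94 [0.5756 0.0764 0.1236] F [-0.6 -0.2 -1.3] w 0.0212
down 6.74 [0.5763 0.0774 0.0726] F [ 0.2 -0.1 -1.2] w 0.0213
mid 8.2 [ 0.581  -0.04    0.0729] F [-0.3  0.  -1.8] w 0.021
end 9.88 [ 0.5867 -0.1779  0.073 ] F [-0.1  0.8 -1.6] w 0.0214
up 10.45 [ 0.5866 -0.1782  0.1349] F [-0.4 -0.3 -1.5] w 0.0213
 11.52 [0.4954 0.0651 0.135 ] F [-0.  -0.3 -2.2] w 0.0212
```

View pics/top2.png

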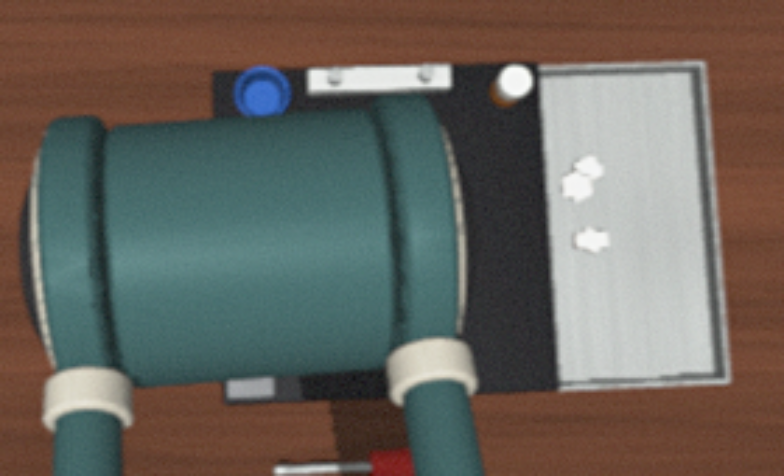

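Three chips are in the tray, at about (587,165), (577,187) and (592,240), and the vial and dish have not moved. Next is the second wipe.

Run:
```python
from h import *
o=rot(PYAW,1);Z=.073
manip.move_linear([*p2w(-.068,.11),Z],rate=.08); rep('down')
manip.move_linear([*p2w(-.068,-.138),Z],rate=.09); rep('end')
manip.move_linear([*p2w(-.068,-.138),.14],rate=.15)
manip.move_pose([*SC,.135],rot(SYAW,1)); rep('mat')
c=cams.capture('side'); cv2.imwrite('pics/side3.png',c['image'])
```

```text
down 12.44 [0.4952 0.0661 0.0734] F [ 1.2 -0.1 -1.5] w 0.0214
end 15.35 [ 0.5048 -0.1815  0.073 ] F [ 0.1 -0.4 -3.1] w 0.0213
mat 17.27 [0.5503 0.1637 0.1345] F [ 0.7  0.6 -1.4] w 0.021
```

View pics/side3.png

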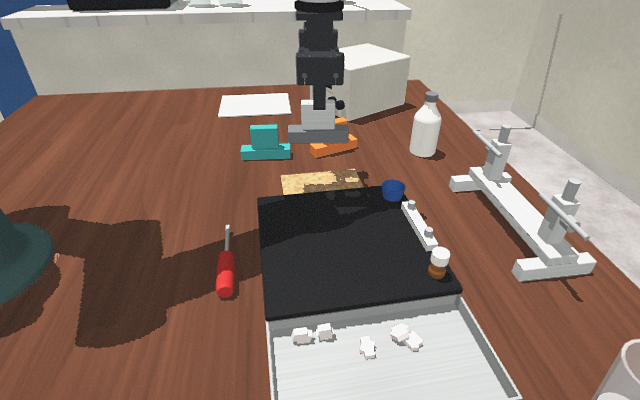

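All five chips are in the tray, at about (301,336), (324,332), (368,347), (400,333) and (414,341), and the plate is clear. Next I put the scraper back.

Run:
```python
from h import *
manip.move_linear([*SC,.045],rate=.1); manip.dwell(.2)
for z in np.arange(.043,.0325,-.001):
    manip.move_linear([*SC,z],rate=.03)
    F=manip.state()['contact_force'][2]
    if z<.036: print(round(z,4),round(F,1))
    if F>4 or z<.0345: break
manip.set_gripper(.05); manip.dwell(.3); rep('open')
manip.move_linear([*SC,.15],rate=.12)
manip.move_pose([.251,.627,.203],rot(SYAW,1) if 0 else [.2972252,1.55051386,-.30035116]); rep('away')
c=cams.capture('top');T=campose(c);P=cloud(c,T);z=P[...,2]
for name,lo,hi in [('grip',.06,.1),('base',.02,.045)]:
    mm=np.zeros_like(z,bool);mm[155:225,235:270]=True;mm&=(z>lo)&(z<hi)
    q=P[mm];print(name,len(q),np.median(q[:,2]).round(4),cv2.minAreaRect(q[:,:2].astype(np.float32)*1000))
for n,(u0,u1,v0,v1),lo in [('dish',(288,318,122,146),.05),('vial',(380,405,120,140),.07)]:
    m=np.zeros_like(z,bool);m[v0:v1,u0:u1]=1;m&=(z>lo)&(z<.1);q=P[m];(a,b),r=cv2.minEnclosingCircle(q[:,:2].astype(np.float32));print(n,w2p((a,b)).round(3),round(r,4))
cv2.imwrite('pics/top4.png',cv2.resize(c['image'][100:290,210:490],None,fx=2.8,fy=2.8))
```

```text
0.036 -2.2
0.035 -1.9
0.034 6.1
open 21.96 [0.5505 0.1646 0.034 ] F [-0.   0.5  0.4] w 0.05
away 25.07 [0.2519 0.6264 0.2028] F [ 0.4  0.6 -0.3] w 0.0502
grip 345 0.0776 ((550.6080932617188, 164.59854125976562), (22.51665687561035, 60.00180435180664), 83.70572662353516)
base 421 0.0282 ((550.5895385742188, 164.43475341796875), (31.928268432617188, 109.91203308105469), 83.6670913696289)
dish [0.104 0.091] 0.0206
vial [ 0.103 -0.098] 0.0122
```

View pics/top4.png

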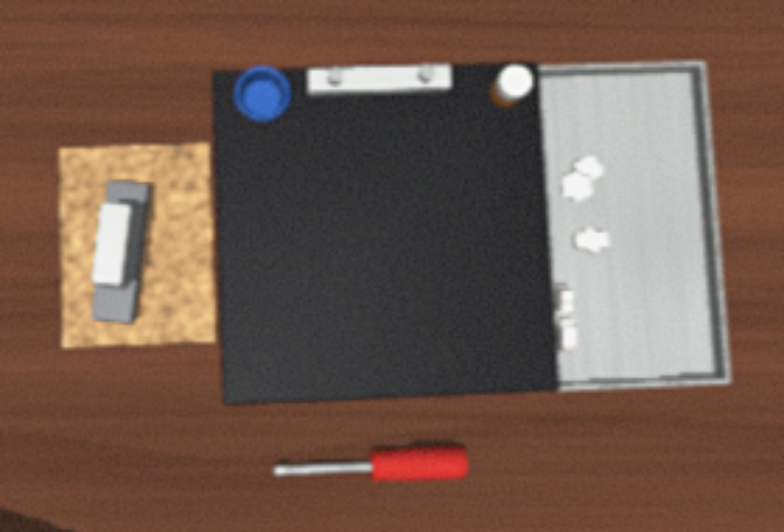

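Run:
```python
from h import *
c=cams.capture('side');T=campose(c);P=cloud(c,T)
for u,v in [(301,336),(324,332),(368,347),(400,333),(414,341)]: print(w2p(P[v,u]).round(3),P[v,u,2].round(3))
print(order.close_job())
```

```text
[-0.092 -0.147] 0.017
[-0.064 -0.147] 0.018
[-0.014 -0.173] 0.012
[ 0.027 -0.167] 0.021
[ 0.044 -0.175] 0.011
the job is handed in; nothing more can be done
None
```

I wiped all five chips into the tray in two passes, stood the scraper back on its cork mat, let go and handed the job in at about 25 s.

- **Chips:** the plate is clear. All five are in the tray, below the 24 mm rim. Two are leaning or standing against the tray's near wall beside the plate edge, and one appears to rest on another.
- **Scraper:** it stands upright within 1 mm of its starting pose, with the grip top at about 78 mm.
- **Left alone:** the dish and vial measured unmoved to within 1 mm. The screwdriver looks unmoved in the pictures, but I did not measure it. The arm did not go near the look-alikes, though I did not look at them again after the last wipe.
- **Forces:** the wrist force readings I took stayed under about 7 N, and no check failed or disagreed.

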